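Get the dominoes out from behind the ornaments

TASK

Get the domino box out from behind the ornaments on the desk riser. First clear all three ornaments standing in front of it (bottle vase, round vase and lighthouse) onto the felt-lined tray, upright, then lift the box out and lay it, lid up, in the long empty compartment of the games tray, and only then put each ornament back upright in the place where it stood. Let nothing tip over, and leave the candle, the succulent and the mug where they are.

Things in the scene. Friction and masses are not known exactly. Their poses are not given: they have to be found in the camera images.
- bottle_vase_mid (a point): White glazed bottle vase, loose, 150 mm tall, about 0.3 kg: round body 58 mm across up to 60 mm above its underside, tapering to a straight neck 26 mm across from 94 mm up to the top (grip it there, about 112 mm above the underside). Foot 50 mm across. The point is on its axis, 75 mm above its underside; z up. Round: its yaw means nothing.
- round_vase_mid (a point): White glazed round vase, loose, 100 mm tall, about 0.28 kg: ball-shaped body 62 mm across, wide straight neck 42 mm across from 61 mm above its underside to the top (grip it there, about 78 mm above the underside). Foot 46 mm across. The point is on its axis, 50 mm above its underside; z up. Round.
- lighthouse_mid (a point): Model lighthouse, painted wood, white with two grey bands, loose, 120 mm tall, about 0.22 kg: disc foot 56 mm across, 10 mm thick; round tower tapering from 50 mm across (10 mm up) to 40 mm (88 mm up); grip it about 74 mm above the underside, 44 mm across. Above: dark ring 42 mm across, lamp, dark cap. The point is on its axis, 60 mm above its underside; z up. Round.
- domino_box_mid (a point): Domino box: closed dark wooden box with a lighter sliding lid, loose, 52 mm (x) by 180 mm (y) by 48 mm high (z, up), 0.3 to 0.6 kg. The point is its centre, 24 mm above its underside. At the start it lies on the riser behind the row of three ornaments, its y along the row within 2 degrees, some 7 to 20 mm behind the widest of them.
- riser: Taupe wooden desk riser, fixed: board 200 mm deep (x, away from the robot) by 400 mm wide (y), top 100 mm above the origin (centre of its footprint on the desk); lip 14 mm high, 10 mm thick along the far edge. The ornaments stand in a row along y on its front half, in any order, centres about 78 mm apart and 58 mm in front of its middle line.
- felt_tray: Rectangular wooden tray lined with grey felt, empty, fixed, left or right in front of the riser: inside 150 mm (x) by 290 mm (y), felt 6 mm above the origin (centre of the underside, on the desk), rim 5 mm thick, its top 16 mm above the desk.
- domino_slot (a point): Centre of the floor of the long empty compartment of the wooden games tray (fixed, on the other side from the felt tray). Inside 68 mm (x) by 196 mm (y); floor 8 mm above the desk; walls 6 mm thick, 12 mm above the floor, both long ones cut away over the middle 84 mm for fingers. z up. The compartments towards -x hold a card deck and dice, at most 18 mm above the floor.
- candle: Candle in an amber glass, 52 mm across, 75 mm high with its wick, at one end of the riser beside the row of ornaments. Origin at the centre of its underside. To be left alone.
- succulent: Succulent in a terracotta pot, 52 mm across, 100 mm high, at the other end of the riser. Origin at the centre of its underside. To be left alone.
- mug: Blue ceramic mug with a handle at its +y side, 76 mm across, 85 mm high, standing on the desk between the two trays. Origin at the centre of its underside. To be left alone.

How it is judged (in metres and radians):
On the way, in this order (a step that is already met when the one before it is completed fails the run):
1. all three ornaments stand upright and released on the felt tray, the domino box still in its place on the riser (x of bottle_vase_mid in the frame of felt_tray between -0.06 and 0.06 m and y of bottle_vase_mid in the frame of felt_tray between -0.13 and 0.13 m and z of bottle_vase_mid in the frame of felt_tray between 0.075 and 0.087 m and angle between each of bottle_vase_mid, round_vase_mid, lighthouse_mid's own z axis and vertical below 0.1 rad and linear speed of each of bottle_vase, round_vase, lighthouse below 0.03 m/s and contact force between the fingers and bottle_vase below 0.1 N and x of round_vase_mid in the frame of felt_tray between -0.06 and 0.06 m and y of round_vase_mid in the frame of felt_tray between -0.13 and 0.13 m and z of round_vase_mid in the frame of felt_tray between 0.05 and 0.062 m and contact force between the fingers and round_vase below 0.1 N and x of lighthouse_mid in the frame of felt_tray between -0.06 and 0.06 m and y of lighthouse_mid in the frame of felt_tray between -0.13 and 0.13 m and z of lighthouse_mid in the frame of felt_tray between 0.06 and 0.072 m and contact force between the fingers and lighthouse below 0.1 N and distance of domino_box_mid from where it was at the start of the episode below 0.04 m), for 0.2 s.
2. the domino box lies released in the long compartment of the games tray while the three ornaments still stand on the felt tray (horizontal distance between domino_box_mid and domino_slot below 0.013 m and z of domino_box_mid in the frame of domino_slot between 0.018 and 0.03 m and angle between each of domino_box_mid, bottle_vase_mid, round_vase_mid, lighthouse_mid's own z axis and vertical below 0.1 rad and angle between the y axis of domino_box_mid and the y axis of domino_slot, either way round below 0.15 rad and linear speed of each of domino_box, bottle_vase, round_vase, lighthouse below 0.03 m/s and contact force between the fingers and domino_box below 0.1 N and x of bottle_vase_mid in the frame of felt_tray between -0.06 and 0.06 m and y of bottle_vase_mid in the frame of felt_tray between -0.13 and 0.13 m and z of bottle_vase_mid in the frame of felt_tray between 0.075 and 0.087 m and contact force between the fingers and bottle_vase below 0.1 N and x of round_vase_mid in the frame of felt_tray between -0.06 and 0.06 m and y of round_vase_mid in the frame of felt_tray between -0.13 and 0.13 m and z of round_vase_mid in the frame of felt_tray between 0.05 and 0.062 m and contact force between the fingers and round_vase below 0.1 N and x of lighthouse_mid in the frame of felt_tray between -0.06 and 0.06 m and y of lighthouse_mid in the frame of felt_tray between -0.13 and 0.13 m and z of lighthouse_mid in the frame of felt_tray between 0.06 and 0.072 m and contact force between the fingers and lighthouse below 0.1 N), for 0.2 s.
At the end, for the whole second after the job is handed in: Each ornament stands upright (within 0.08 rad) and at rest with its centre within 15 mm of where it was at the start; the domino box lies at rest, lid up, on the floor of the long compartment of the games tray (centre within 13 mm sideways and 6 mm in height, long sides within 0.15 rad) (distance of each of bottle_vase_mid, round_vase_mid, lighthouse_mid from where it was at the start of the episode below 0.015 m and angle between each of bottle_vase_mid, round_vase_mid, lighthouse_mid's own z axis and vertical below 0.08 rad and linear speed of each of bottle_vase, round_vase, lighthouse below 0.02 m/s and horizontal distance between domino_box_mid and domino_slot below 0.013 m and z of domino_box_mid in the frame of domino_slot between 0.018 and 0.03 m and angle between domino_box_mid's own z axis and vertical below 0.1 rad and angle between the y axis of domino_box_mid and the y axis of domino_slot, either way round below 0.15 rad and linear speed of domino_box below 0.03 m/s); the robot touches nothing.
It fails at once if an ornament, the domino box or a bystander tips over (more than 0.6 rad) (angle between any of bottle_vase_mid, round_vase_mid, lighthouse_mid, domino_box_mid, candle, succulent, mug's own z axis and vertical above 0.6 rad).
It fails at once if the candle, the succulent or the mug is shifted by more than 20 mm (distance of any of candle, succulent, mug from where it was at the start of the episode above 0.02 m).
It also fails if it takes over 147 s, if anything falls off the work surface, if the arm or the gripper's body presses on something with over 40 N, if the wrist force passes 120 N, or if a joint passes its speed limit or range.

ROBOT

A 6-joint arm with a two-finger parallel gripper is mounted at the origin on the work surface. World frame = base frame: x ahead of the robot, y to its left, z up, the work surface at z = 0. Lengths are in m, angles in degrees, forces in N, time in s.
With the tool pointing down it reaches from about 0.3 to 0.875 m from the base axis. Payload 6.4 kg.
Tool frame: the origin (TCP) lies at the centre of the arm's flange, where the gripper is bolted on; the fingertips stand 173 mm ahead of it and the grasp point (between the pads) lies 155 mm ahead of it; z points along the fingers, y is the line along which they close (so a half turn about z gives the same grasp; the last joint's range is limited). The gripper opens to 85 mm and grips with 20 to 120 N. Pads are 22 mm wide; open, the fingers measure 114 mm over their backs; the gripper's body (76 mm by 85 mm) begins 54 mm behind the grasp point. The pads swing forward as they close: fully open they stand 13 mm farther back than shut.
Start: joints at [60.143, 10.359, 92.074, -0, 77.567, -11.82], TCP at [0.178, 0.547, 0.405] pointing down, gripper open.
Joint ranges: [-171.53, 171.53], [-51.25, 118.39], [17.06, 147.69], [-65.23, 245.23], [0, 150.52], [-178.68, 178.68]. Speed limits (degrees/s): [147.25, 147.25, 172.46, 180, 180, 180].

INTERFACE

Orientations are given as [roll, pitch, yaw] about the fixed x, y, z axes, in that order (R = Rz(yaw) Ry(pitch) Rx(roll)).
In Python, from plant import bot, state, imaging, ticket gives the robot as it stands. Calls block until the motion is done:
- bot.movep(position, orientation): joint-space move of the TCP to a pose.
- bot.move_linear(position, v=0.15, rot=None): straight line of the TCP; rot=None keeps the orientation; v is the mean speed in m/s.
- bot.movej(angles): joint-space move.
- bot.open_jaws() and bot.gripper_close(force=None): open the fingers fully, or close them until they stop; force is the grip in N (None keeps the last).
- bot.dwell(seconds).
- bot.inverse_kinematics(position, orientation): joint angles nearest the present ones, or None.
- state(): the state.
- imaging.grab_frame(name): name is "side" or "top" or "wrist"; returns the picture (400x640x3 uint8, red, green, blue); there is no depth.
- imaging.camera_model(name): a dict with "intrinsics" (3x3 intrinsics, pixels), "dist" ([k1, k2, p1, p2, k3] as OpenCV has them; the pictures are not rectified), "world_from_camera" (4x4, takes a point from camera to world coordinates). Camera axes: x right, y up, looking along -z (the intrinsics and any distortion apply to the point x, -y, -z); pixel columns grow to the right and rows downward; lengths in m; the calibration is good to about 2 mm. A picture is of the moment at which its call begins: read the wrist's pose just before it. camera_model takes no time and is no camera call; for the wrist camera it gives the pose at the moment of the call.
A pose or a line that the arm cannot do raises bot.MotionError and nothing moves.
- ticket.finish_job(): hands the job in; it is judged then, once.
Trained networks look in the newest picture that a camera, given by its name, has taken for a name from the list of things; names that differ only in an ending like _2 or _b are one class to them, and where a whole thing is asked for, a point or a joint stands for the part that bears it (a point fixed in the world has none). Each returns a list of dicts, best first, with "score" (0 to 1); they miss things now and then, are a little off and sometimes report something else, mostly with a low value. They report only what shows in the picture. A call takes as long as a camera call.
- imaging.spot_in(camera, thing): "at" ([x, y, z] in m, in world coordinates, good to about 4 mm: the middle of the surface that is visible of it).
- imaging.tip_of(camera, thing): "at" ([x, y, z] in m, in world coordinates, good to about 4 mm: a listed point, or the origin of a listed thing).
The state is a dict: "clock": time; "joint_positions": joint angles; "dq": joint speeds; "tau": joint torques, N m; "position": TCP position; "ee_rot": TCP orientation; "wrist_force": force on the tool from outside, world axes, zero at the start; "wrist_torque": the same for the moment, N m; "gripper_width": opening from 0.0 (shut) to 1.0 (fully open); "finger_force": force on a finger pad.
Only numpy, scipy, OpenCV 4.12 (cv2) and the standard library are available. Lean on these libraries where they do the work, as an engineer would, in place of code of your own. Each camera call takes 0.05 s, during which the arm holds its last target. There are 200 camera calls.

## Working session

There is one attempt and no reset: what is moved stays moved. The work goes in short steps, each a Python script; the robot and the scene stay as the last script left them, time stands still between calls to the robot, and variables do not carry over. Pictures are saved under pics/ and viewed, at most 14 in all, crops included, and the job is handed in when it is done.

```bash
ls; mkdir -p pics
python3 - <<'E'
from plant import bot,state,imaging,ticket
import cv2,numpy as np
s=state();print(s['clock'],s['position'],s['ee_rot'],s['gripper_width'])
for c in ['top','side']:
    im=imaging.grab_frame(c);cv2.imwrite(f'pics/{c}0.png',im[:,:,::-1])
    m=imaging.camera_model(c);print(c,np.round(m['world_from_camera'],3).tolist(),np.round(m['intrinsics'],1).tolist())
    for t in ['bottle_vase_mid','round_vase_mid','lighthouse_mid','domino_box_mid','riser','felt_tray','domino_slot','candle','succulent','mug']:
        r=imaging.tip_of(c,t);print(t,[(np.round(d['at'],3).tolist(),round(d['score'],2)) for d in r[:3]])
print(state()['clock'])
E
```

```text
pics
0.0 [0.17790505 0.54652074 0.40378968] [-1.79901703e+02 -1.92718317e-02  1.61962690e+02] 1.004644321431465
top [[0.026, 0.999, -0.045, 0.491], [-0.999, 0.027, 0.024, 0.01], [0.025, 0.045, 0.999, 1.116], [0.0, 0.0, 0.0, 1.0]] [[404.5, 0.0, 318.1], [0.0, 404.5, 199.1], [0.0, 0.0, 1.0]]
bottle_vase_mid [([0.604, 0.02, 0.172], 0.78)]
round_vase_mid [([0.598, -0.049, 0.149], 0.92), ([0.668, 0.019, 0.12], 0.38)]
lighthouse_mid [([0.598, -0.05, 0.151], 0.73), ([0.609, 0.105, 0.159], 0.6)]
domino_box_mid [([0.668, 0.021, 0.122], 0.85)]
riser [([0.663, 0.022, -0.005], 0.72)]
felt_tray [([0.388, -0.263, 0.002], 0.91)]
domino_slot [([0.462, 0.251, 0.007], 0.65)]
candle [([0.642, 0.186, 0.097], 0.65)]
succulent []
mug [([0.417, 0.02, 0.0], 0.62)]
side [[-0.989, 0.12, -0.087, 0.449], [-0.147, -0.715, 0.683, 0.626], [0.02, 0.688, 0.725, 0.819], [0.0, 0.0, 0.0, 1.0]] [[477.5, 0.0, 316.0], [0.0, 477.5, 198.3], [0.0, 0.0, 1.0]]
bottle_vase_mid [([0.603, 0.021, 0.173], 0.94)]
round_vase_mid [([0.599, -0.052, 0.149], 0.7)]
lighthouse_mid [([0.61, 0.098, 0.159], 0.97)]
domino_box_mid [([0.662, 0.013, 0.119], 0.67)]
riser [([0.658, 0.023, -0.001], 0.67)]
felt_tray [([0.39, -0.266, 0.001], 0.68), ([0.414, 0.02, -0.004], 0.3)]
domino_slot [([0.611, 0.097, 0.159], 0.73), ([0.46, 0.25, 0.009], 0.72)]
candle [([0.646, 0.186, 0.102], 0.61)]
succulent [([0.63, -0.14, 0.103], 0.6), ([0.658, 0.022, -0.001], 0.29)]
mug [([0.411, 0.02, -0.001], 0.73)]
1.1
```

View pics/top0.png

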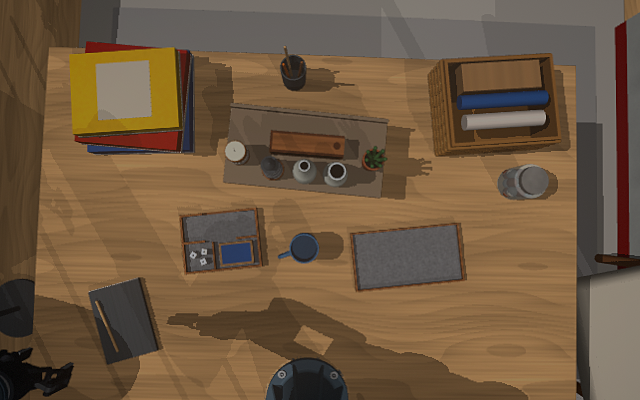

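View pics/side0.png

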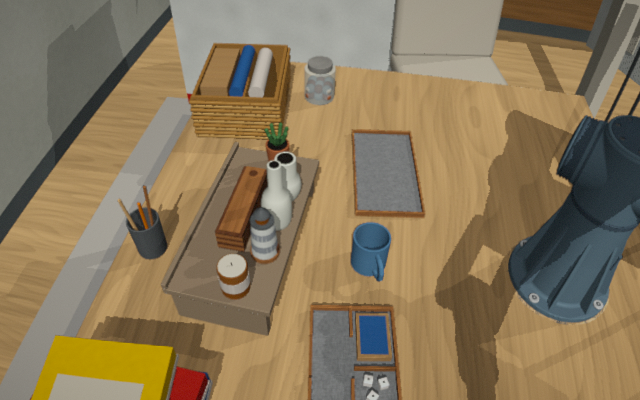

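The top view shows the row at cols 270–340, row ~167, with the box behind at (308,145), the felt tray at (408,257) and the slot at (220,225). Everything is slightly yawed. From left to right the row is lighthouse, bottle, round vase. Next I'll overlay the fitted outlines to check the yaws.

```bash
cat > h.py <<'E'
from plant import bot,state,imaging,ticket
import cv2,numpy as np
def cam(c):
    m=imaging.camera_model(c);T=np.array(m['world_from_camera']);F=np.diag([1,-1,-1])
    R=F@T[:3,:3].T
    return np.array(m['intrinsics']),np.array(m['dist'],float),R,T[:3,3]
def proj(C,P):
    K,D,R,t=C;P=np.atleast_2d(P).astype(float)
    return cv2.projectPoints(P,cv2.Rodrigues(R)[0],-R@t,K,D)[0][:,0]
def back(C,uv,z):
    K,D,R,t=C;n=cv2.undistortPoints(np.array(uv,float).reshape(-1,1,2),K,D)[:,0]
    d=np.c_[n,np.ones(len(n))]@R
    return t+d*((z-t[2])/d[:,2])[:,None]
def rot(a): a=np.radians(a);return np.array([[np.cos(a),-np.sin(a)],[np.sin(a),np.cos(a)]])
def rect(c,yaw,lx,ly,z):
    q=np.array([[1,1],[1,-1],[-1,-1],[-1,1]])*[lx/2,ly/2]
    return np.c_[np.array(c)+q@rot(yaw).T,np.full(4,z)]
E
python3 - <<'E'
from h import *
C=cam('top')
def yaw(a,b,z):
    p=back(C,[a,b],z);d=p[0]-p[1];return np.degrees(np.arctan2(-d[0],d[1]))  # y axis direction
for n,a,b,z in [('riser',(231,103),(388,120),.114),('riserF',(223,183),(383,197),.1),('felt',(350,234),(460,223),.016),('felt2',(356,291),(466,280),.016),('slot',(180,213),(259,207),.02),('box',(272,131),(345,138),.148)]:
    print(n,round(yaw(a,b,z),2))
im=cv2.imread('pics/top0.png');x0,y0,s=170,95,2.55
big=cv2.resize(im[y0:300,x0:480],None,fx=s,fy=s,interpolation=cv2.INTER_CUBIC)
def draw(P,col):
    q=(proj(C,P)-[x0,y0]+.5)*s;cv2.polylines(big,[q.astype(np.int32)],True,col,1)
draw(rect((.66,.022),-4.5,.2,.4,.1),(0,255,0))
draw(rect((.389,-.264),6,.16,.3,.016),(0,255,0))
draw(rect((.461,.2505),5,.068,.196,.02),(0,255,0))
draw(rect((.665,.018),-4.5,.052,.18,.148),(0,255,255))
a=np.linspace(0,6.28,40);circ=lambda x,y,z,r:np.c_[x+r*np.cos(a),y+r*np.sin(a),0*a+z]
draw(circ(.6035,.0205,.25,.013),(0,0,255));draw(circ(.5985,-.0505,.2,.021),(0,0,255));draw(circ(.6095,.1015,.19,.021),(0,0,255))
cv2.imwrite('pics/ov.png',big)
E
```

```text
riser -4.38
riserF -3.41
felt 7.08
felt2 6.78
slot 5.91
box -3.73
```

View pics/ov.png

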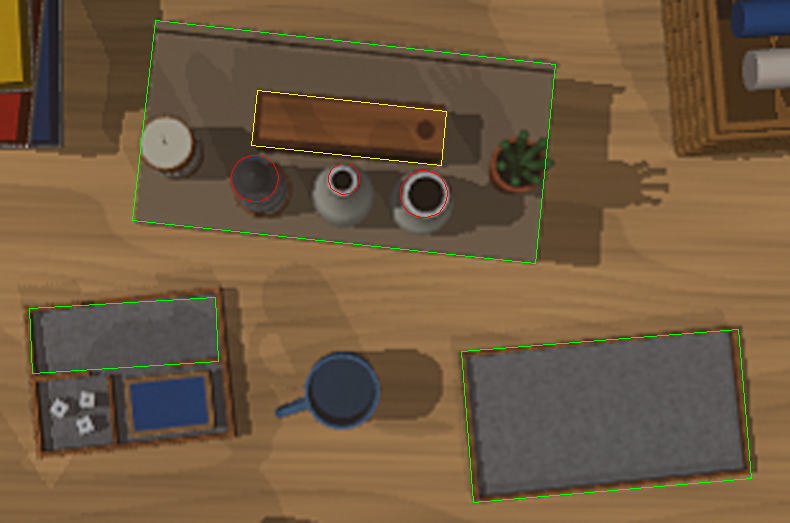

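Overlay agrees to about 2–3 mm for the riser, felt tray, box and ornaments; the slot outline sits about 2 mm too far left. Starting with the bottle vase, fingers closing across the row.

```bash
cat >> h.py <<'E'
RY,FY=-4.3,6.5
G=.155
ORN={'bottle':((.6035,.0205),.112),'round':((.5985,-.0505),.078),'light':((.6095,.1015),.074)}
TRAY=np.array([.389,-.264])
TY={'bottle':-.088,'round':0.,'light':.088}
ZT=.49
def log(t): 
    s=state();print(t,'clk',round(s['clock'],1),'w',round(float(s['gripper_width']),3),'ff',np.round(s['finger_force'],1),'F',np.round(s['wrist_force'],1))
def go(xy,z,th,v=.3): bot.move_linear([float(xy[0]),float(xy[1]),z],v=v,rot=[180,0,90+th])
def pick(xy,z,th,f=35):
    go(xy,ZT,th); go(xy,z+G+.01,th,.2); go(xy,z+G,th,.05)
    bot.gripper_close(f); bot.dwell(.2); log('closed')
    go(xy,z+G+.015,th,.05); go(xy,ZT,th,.2); log('lifted')
def place(xy,z,th):
    go(xy,ZT,th,.25); go(xy,z+G+.015,th,.2); go(xy,z+G+.0015,th,.03); log('down')
    bot.open_jaws(); bot.dwell(.2); go(xy,z+G+.04,th,.1); go(xy,ZT,th,.3); log('placed')
def tray(n): return TRAY+rot(FY)@[0,TY[n]]
def out(n):
    xy,h=ORN[n]; pick(xy,.1+h,RY); place(tray(n),.006+h,FY)
def home(n):
    xy,h=ORN[n]; pick(tray(n),.006+h,FY); place(xy,.1+h,RY)
E
python3 - <<'E'
from h import *
go([.178,.547],.5,70) if 0 else bot.move_linear([.178,.547,.5],v=.2)
bot.movep([.6035,.0205,ZT],[180,0,90+RY]);log('above')
m=imaging.camera_model('wrist');print(np.round(m['world_from_camera'],3).tolist())
C=cam('wrist');im=imaging.grab_frame('wrist')[:,:,::-1].copy()
a=np.linspace(0,6.28,60)
for x,y,z,r in [(.6035,.0205,.25,.013),(.5985,-.0505,.2,.021),(.6095,.1015,.188,.021)]:
    cv2.polylines(im,[proj(C,np.c_[x+r*np.cos(a),y+r*np.sin(a),0*a+z]).astype(np.int32)],True,(0,0,255),1)
cv2.polylines(im,[proj(C,rect((.665,.018),-4.5,.052,.18,.148)).astype(np.int32)],True,(0,255,255),1)
cv2.imwrite('pics/w1.png',im)
for t in ['bottle_vase_mid','round_vase_mid','lighthouse_mid','domino_box_mid']:
    print(t,[(np.round(d['at'],3).tolist(),round(d['score'],2)) for d in imaging.tip_of('wrist',t)[:2]])
E
```

```text
above clk 4.1 w 0.998 ff 0.0 F [-0.8 -0.3  0.4]
[[0.997, 0.071, 0.024, 0.608], [-0.074, 0.942, 0.327, 0.105], [0.001, -0.328, 0.945, 0.46], [0.0, 0.0, 0.0, 1.0]]
bottle_vase_mid [([0.601, 0.018, 0.174], 0.88)]
round_vase_mid [([0.596, -0.052, 0.149], 0.75)]
lighthouse_mid []
domino_box_mid [([0.668, 0.02, 0.123], 0.67)]
```

View pics/w1.png

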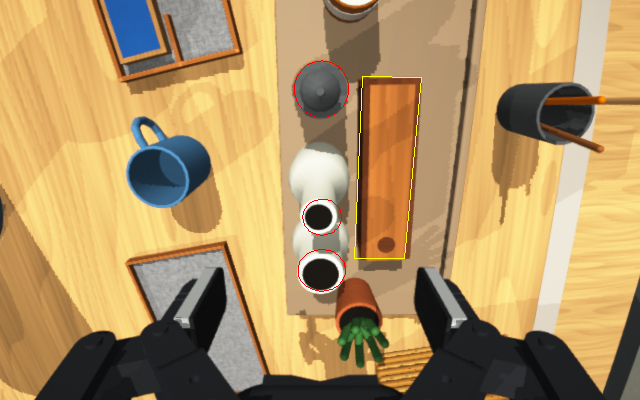

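Wrist view: the projected rims land on the bottle (319,217), round vase (320,270) and lighthouse (321,89) within 1–2 px. Going ahead with the bottle.

Run:
```python
from h import *
out('bottle')
im=imaging.grab_frame('side');cv2.imwrite('pics/s1.png',im[:,:,::-1])
print([(np.round(d['at'],3).tolist(),round(d['score'],2)) for d in imaging.tip_of('side','bottle_vase_mid')[:2]],tray('bottle'))
```

```text
closed clk 6.5 w 0.285 ff 36.6 F [-2.5 -0.7  3.6]
lifted clk 7.6 w 0.287 ff 36.1 F [ 0.3 -0.2 -3.4]
down clk 11.2 w 0.287 ff 36.1 F [-0.   0.8 -3.4]
placed clk 13.3 w 1.003 ff 0.0 F [ 0.7  0.6 -0.6]
[([0.398, -0.349, 0.081], 0.93), ([0.41, 0.017, -0.0], 0.42)] [ 0.39896188 -0.35143432]
```

View pics/s1.png

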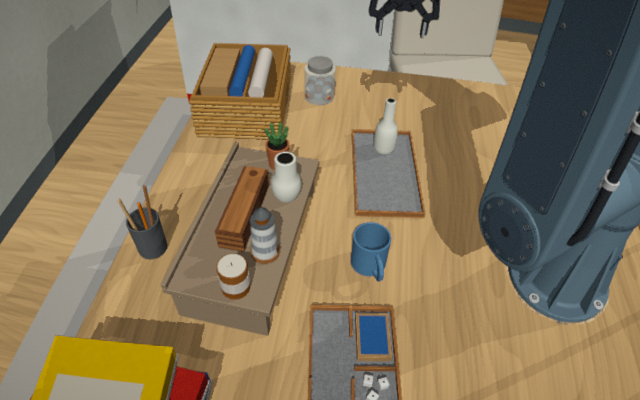

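The bottle stands upright on the felt tray at (386,130); nothing else has moved. Now the other two, then a look at the box and the slot.

Run:
```python
from h import *
out('round');out('light')
C=cam('top');im=imaging.grab_frame('top')[:,:,::-1].copy()
for t in ['bottle_vase_mid','round_vase_mid','lighthouse_mid','domino_box_mid']:
    print(t,[(np.round(d['at'],3).tolist(),round(d['score'],2)) for d in imaging.tip_of('top',t)[:2]])
print([tray(n) for n in TY])
# look at slot with wrist cam: camera sits ~85mm along tool -x... side
bot.movep([.46,.17,.49],[180,0,90+5]);C=cam('wrist');im=imaging.grab_frame('wrist')[:,:,::-1].copy()
cv2.imwrite('pics/w2raw.png',im)
for z in (.008,.02): cv2.polylines(im,[proj(C,rect((.461,.2505),5.5,.068,.196,z)).astype(np.int32)],True,(0,255,0),1)
print([(np.round(d['at'],3).tolist(),round(d['score'],2)) for d in imaging.tip_of('wrist','domino_slot')[:2]])
cv2.imwrite('pics/w2.png',im)
bot.movep([.663,-.07,.49],[180,0,90+RY]);C=cam('wrist');im=imaging.grab_frame('wrist')[:,:,::-1].copy()
cv2.polylines(im,[proj(C,rect((.667,.019),-4.,.052,.18,.148)).astype(np.int32)],True,(0,255,0),1)
print([(np.round(d['at'],3).tolist(),round(d['score'],2)) for d in imaging.tip_of('wrist','domino_box_mid')[:2]])
cv2.imwrite('pics/w3.png',im);log('')
```

```text
closed clk 16.7 w 0.478 ff 35.6 F [-0.8  0.3  3.3]
lifted clk 18.0 w 0.477 ff 35.7 F [ 0.4  0.3 -3.9]
down clk 21.3 w 0.476 ff 35.7 F [-1.2 -0.7 -3.4]
placed clk 23.4 w 1.002 ff 0.0 F [-0.3 -0.1 -1.3]
closed clk 26.9 w 0.486 ff 36.0 F [-4.2 -0.2  6. ]
lifted clk 28.2 w 0.487 ff 35.7 F [ 0.5 -0.4 -2.3]
down clk 31.8 w 0.488 ff 35.6 F [ 0.1 -0.1 -3. ]
placed clk 33.9 w 0.999 ff 0.0 F [ 1.2 -0.  -0.7]
bottle_vase_mid [([0.4, -0.354, 0.079], 0.6)]
round_vase_mid [([0.385, -0.264, 0.058], 0.55)]
lighthouse_mid [([0.376, -0.175, 0.064], 0.6)]
domino_box_mid [([0.669, 0.02, 0.124], 0.73)]
[array([ 0.39896188, -0.35143432]), array([ 0.389, -0.264]), array([ 0.37903812, -0.17656568])]
[([0.46, 0.249, 0.008], 0.61)]
[([0.665, 0.021, 0.127], 0.94)]
 clk 36.9 w 1.0 ff 0.0 F [-0.1 -0.6  0.7]
```

View pics/w2.png

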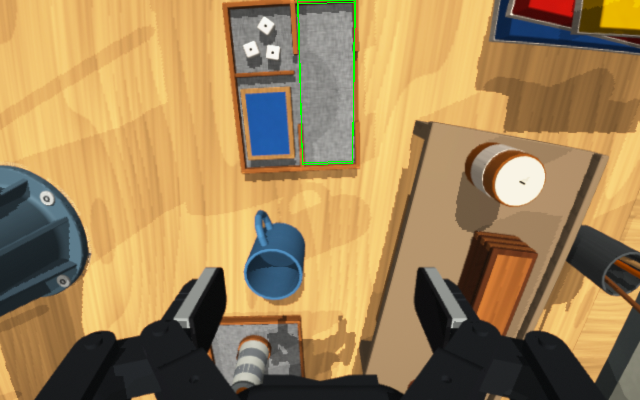

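View pics/w3.png

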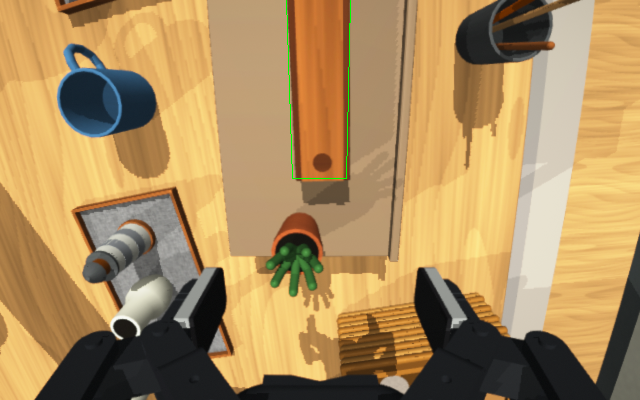

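The box outline fits at (.667,.019), yaw −4°, and the slot outline fits to within ~2 px. Moving the box now.

Run:
```python
from h import *
pick((.667,.019),.136,-4.,80)
S=(.461,.249)
go(S,ZT,5.5,.25); go(S,.044+G+.03,5.5,.2); go(S,.044+G+.001,5.5,.03); log('down')
bot.open_jaws(); bot.dwell(.3); go(S,.044+G+.04,5.5,.1); log('up')
go(S,ZT,5.5)
go((.46,.17),ZT,5.5);bot.dwell(.1)
C=cam('wrist');im=imaging.grab_frame('wrist')[:,:,::-1].copy()
cv2.polylines(im,[proj(C,rect(S,5.5,.052,.18,.056)).astype(np.int32)],True,(0,255,0),1)
print([(np.round(d['at'],3).tolist(),round(d['score'],2)) for d in imaging.tip_of('wrist','domino_box_mid')[:2]])
cv2.imwrite('pics/w4.png',im)
imaging.grab_frame('top');print([(np.round(d['at'],3).tolist(),round(d['score'],2)) for d in imaging.tip_of('top','domino_box_mid')[:2]])
log('')
```

```text
closed clk 39.4 w 0.595 ff 86.6 F [1.9 0.8 5.2]
lifted clk 40.9 w 0.594 ff 85.8 F [-0.4 -0.4 -4.8]
down clk 44.8 w 0.596 ff 85.6 F [ 0.6 -0.7 -4.4]
up clk 46.1 w 0.998 ff 0.0 F [ 0.2 -0.4 -0.2]
[([0.459, 0.249, 0.031], 0.81)]
[([0.462, 0.248, 0.033], 0.68)]
 clk 47.8 w 1.003 ff 0.0 F [0.2 0.3 0.3]
```

View pics/w4.png

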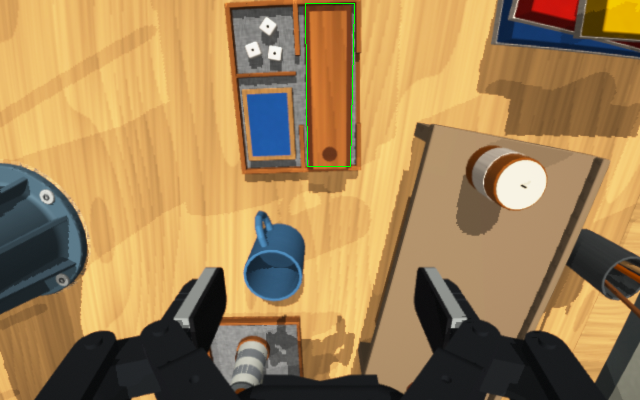

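The box lies flat in the compartment, with its outline matching at (330,85). Returning the ornaments.

Run:
```python
from h import *
for n in ('light','round','bottle'): home(n)
bot.move_linear([.4,-.1,.5],v=.3)
for c in ('side','top'):
    im=imaging.grab_frame(c);cv2.imwrite(f'pics/{c}F.png',im[:,:,::-1])
    for t in ['bottle_vase_mid','round_vase_mid','lighthouse_mid','domino_box_mid','candle','succulent','mug']:
        print(c,t,[(np.round(d['at'],3).tolist(),round(d['score'],2)) for d in imaging.tip_of(c,t)[:2]])
log('')
C=cam('top');a=cv2.imread('pics/top0.png')[95:205,215:395];b=cv2.imread('pics/topF.png')[95:205,215:395]
cv2.imwrite('pics/cmp.png',cv2.resize(np.hstack([a,b]),None,fx=2.2,fy=2.2))
```

```text
closed clk 51.6 w 0.484 ff 35.0 F [-3.4  1.5  5.6]
lifted clk 53.4 w 0.491 ff 35.6 F [-0.4 -0.1 -1.9]
down clk 56.4 w 0.489 ff 35.6 F [-0.5 -0.2 -1.7]
placed clk 58.2 w 0.997 ff 0.0 F [-1.  -0.1 -0.1]
closed clk 62.2 w 0.474 ff 35.2 F [-1.3  0.8  4.7]
lifted clk 64.0 w 0.477 ff 35.7 F [ 0.5  0.8 -2. ]
down clk 66.8 w 0.474 ff 35.7 F [ 0.4 -0.1 -2.1]
placed clk 68.6 w 0.997 ff 0.0 F [ 0.1  0.5 -1.3]
closed clk 72.2 w 0.287 ff 35.6 F [-2.   0.8  3. ]
lifted clk 73.8 w 0.287 ff 35.5 F [-0.9  0.  -3.2]
down clk 77.0 w 0.287 ff 35.5 F [ 0.2 -0.6 -3. ]
placed clk 78.8 w 0.998 ff 0.0 F [ 0.2 -0.2 -0.1]
side bottle_vase_mid [([0.604, 0.021, 0.175], 0.67)]
side round_vase_mid [([0.598, -0.054, 0.148], 0.62)]
side lighthouse_mid [([0.61, 0.102, 0.157], 0.9)]
side domino_box_mid [([0.46, 0.245, 0.031], 0.8)]
side candle [([0.646, 0.189, 0.102], 0.6)]
side succulent [([0.629, -0.144, 0.104], 0.72)]
side mug [([0.414, 0.021, -0.002], 0.95), ([0.606, 0.024, 0.172], 0.41)]
top bottle_vase_mid [([0.603, 0.021, 0.171], 0.63)]
top round_vase_mid [([0.594, -0.052, 0.15], 0.83)]
top lighthouse_mid [([0.613, 0.104, 0.16], 0.83), ([0.389, -0.264, 0.002], 0.15)]
top domino_box_mid [([0.462, 0.249, 0.033], 0.63)]
top candle [([0.642, 0.187, 0.1], 0.59)]
top succulent [([0.635, -0.144, 0.099], 0.74)]
top mug [([0.415, 0.02, -0.001], 0.89)]
 clk 80.5 w 0.999 ff 0.0 F [-0.   0.4 -0.4]
```

View pics/sideF.png

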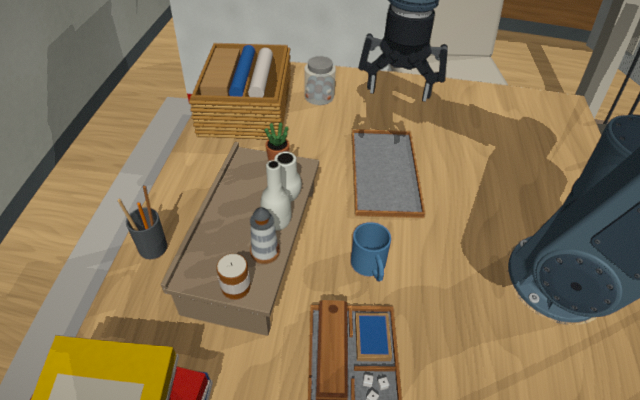

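View pics/cmp.png

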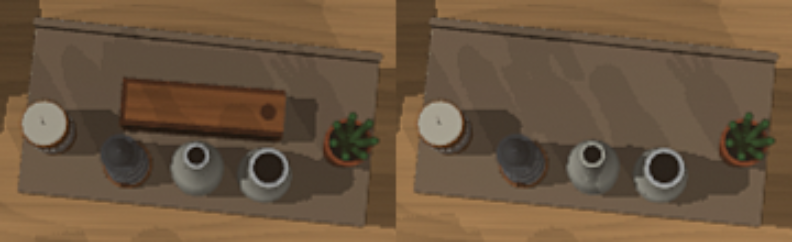

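All three ornaments stand upright where they were, in side view at (263,235), (276,195) and (286,175). The box is in the slot at (332,350) and the bystanders have not moved. Handing in.

```bash
python3 -c "
from plant import ticket
print(ticket.finish_job())"
```

```text
the job is handed in; nothing more can be done
None
```

The job is handed in after about 80 s: in the last pictures the domino box lies lid up in the long compartment, the three ornaments stand upright where they started, and the candle, succulent and mug have not moved; the verdict itself was not shown.

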